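# Sort friction sleds on the test ramp

## Task

Use the test ramp to sort the three look-alike friction sleds: set each one sole-down on the upper half of the ramp and let go. Let those that slide run down into the catch bay by themselves and leave them there untouched; a sled that stays put on the slope for a moment is then to be set sole-down in the blue tray. Leave the mug, the post and the meter where they are.

Things in the scene. Friction and masses are not known exactly. Their poses are not given: they have to be found in the camera images.
- ramp: test ramp and catch bay, fixed to the bench, 96 wide. Origin on the bench under the ramp's foot, on the centre line; x level, pointing downhill, z up. White face 200 long, tilted 22 degrees, 84 wide between aluminium rails 14 high (square to the face), rising from the foot (x = 0, 34 above the bench) to its top edge (x = -185, 109 above the bench)
- ramp_mid (a point): centre of the white sloping face, where a blue line crosses it half-way up; axes as the ramp's (level, x downhill)
- bay (a point): centre of the catch bay's dark floor, 22 above the bench; axes as the ramp's. The bay runs 220 from the ramp's foot to an end wall, falling a further 6 degrees from 34 to 11 above the bench, 84 wide between rails 14 high. It holds two sleds one behind the other; a slick sled slides from the ramp to its end wall, or to the sled lying there, by itself
- sled_p: one of three look-alike friction sleds: wood block 90 long (x) x 60 wide (y) x 26 high, full-size dark sole, red upright grip fin 56 (x) x 18 (y), 26 to 64 above the sole; 0.18 to 0.35 kg; same fore and aft. Origin: centre of the sole's underside, z up. Starts sole-down on the bench. Hidden sole is slick (slides at once on the ramp) or grippy (stays put); name and look do not tell
- sled_q: one of three look-alike friction sleds: wood block 90 long (x) x 60 wide (y) x 26 high, full-size dark sole, red upright grip fin 56 (x) x 18 (y), 26 to 64 above the sole; 0.18 to 0.35 kg; same fore and aft. Origin: centre of the sole's underside, z up. Starts sole-down on the bench. Hidden sole is slick (slides at once on the ramp) or grippy (stays put); name and look do not tell
- sled_r: one of three look-alike friction sleds: wood block 90 long (x) x 60 wide (y) x 26 high, full-size dark sole, red upright grip fin 56 (x) x 18 (y), 26 to 64 above the sole; 0.18 to 0.35 kg; same fore and aft. Origin: centre of the sole's underside, z up. Starts sole-down on the bench. Hidden sole is slick (slides at once on the ramp) or grippy (stays put); name and look do not tell
- tray: blue open tray fixed to the bench, 165 (x) x 125 (y) x 26 high, walls and floor 5 thick; origin on the bench under its centre, so its inner floor is 5 above the origin
- mug: bystander: blue mug, 80 across, 92 high, with a handle; origin under its centre
- post: bystander: steel post 13 across and 110 high on a round foot 60 across; origin under its centre
- meter: bystander: yellow hand meter lying flat, 75 (x) x 130 (y) x 36; origin under its centre
Not all that is in view belongs to the job. Leave any purple or turquoise look-alike of the sled_p alone.

How it is judged:
On the way:
1. a sled (only the one that sticks can) has lain still on the ramp's slope, sole down, let go by the gripper (((x of sled_p in the frame of ramp between -0.18 and -0.03 m and y of sled_p in the frame of ramp between -0.04 and 0.04 m and z of sled_p in the frame of ramp above 0.045 m and angle between sled_p's own z axis and vertical between 0.3 and 0.47 rad and contact force between sled_p and ramp above 0.5 N and linear speed of sled_p below 0.02 m/s and angular speed of sled_p below 0.2 rad/s and contact force between the fingers and sled_p below 0.05 N) or (x of sled_q in the frame of ramp between -0.18 and -0.03 m and y of sled_q in the frame of ramp between -0.04 and 0.04 m and z of sled_q in the frame of ramp above 0.045 m and angle between sled_q's own z axis and vertical between 0.3 and 0.47 rad and contact force between sled_q and ramp above 0.5 N and linear speed of sled_q below 0.02 m/s and angular speed of sled_q below 0.2 rad/s and contact force between the fingers and sled_q below 0.05 N) or (x of sled_r in the frame of ramp between -0.18 and -0.03 m and y of sled_r in the frame of ramp between -0.04 and 0.04 m and z of sled_r in the frame of ramp above 0.045 m and angle between sled_r's own z axis and vertical between 0.3 and 0.47 rad and contact force between sled_r and ramp above 0.5 N and linear speed of sled_r below 0.02 m/s and angular speed of sled_r below 0.2 rad/s and contact force between the fingers and sled_r below 0.05 N))), for 0.3 s.
At the end, for the whole second after the job is handed in: the two sleds that slide lie on their soles on the bay floor (tilt under 9 degrees), centres at least 30 mm past the ramp's foot; the one that sticks lies flat (7 degrees) on the tray's floor, centre within 55 mm along and 40 mm across of the tray's centre; all let go and at rest ((((x of sled_p in the frame of tray between -0.055 and 0.055 m and y of sled_p in the frame of tray between -0.04 and 0.04 m and z of sled_p in the frame of tray below 0.012 m and angle between sled_p's own z axis and vertical below 0.12 rad and linear speed of sled_p below 0.02 m/s and angular speed of sled_p below 0.2 rad/s and contact force between the fingers and sled_p below 0.05 N) and (x of sled_q in the frame of ramp between 0.03 and 0.215 m and y of sled_q in the frame of ramp between -0.04 and 0.04 m and z of sled_q in the frame of ramp below 0.04 m and angle between sled_q's own z axis and vertical below 0.16 rad and linear speed of sled_q below 0.02 m/s and angular speed of sled_q below 0.2 rad/s and contact force between the fingers and sled_q below 0.05 N) and (x of sled_r in the frame of ramp between 0.03 and 0.215 m and y of sled_r in the frame of ramp between -0.04 and 0.04 m and z of sled_r in the frame of ramp below 0.04 m and angle between sled_r's own z axis and vertical below 0.16 rad and linear speed of sled_r below 0.02 m/s and angular speed of sled_r below 0.2 rad/s and contact force between the fingers and sled_r below 0.05 N)) or ((x of sled_q in the frame of tray between -0.055 and 0.055 m and y of sled_q in the frame of tray between -0.04 and 0.04 m and z of sled_q in the frame of tray below 0.012 m and angle between sled_q's own z axis and vertical below 0.12 rad and linear speed of sled_q below 0.02 m/s and angular speed of sled_q below 0.2 rad/s and contact force between the fingers and sled_q below 0.05 N) and (x of sled_p in the frame of ramp between 0.03 and 0.215 m and y of sled_p in the frame of ramp between -0.04 and 0.04 m and z of sled_p in the frame of ramp below 0.04 m and angle between sled_p's own z axis and vertical below 0.16 rad and linear speed of sled_p below 0.02 m/s and angular speed of sled_p below 0.2 rad/s and contact force between the fingers and sled_p below 0.05 N) and (x of sled_r in the frame of ramp between 0.03 and 0.215 m and y of sled_r in the frame of ramp between -0.04 and 0.04 m and z of sled_r in the frame of ramp below 0.04 m and angle between sled_r's own z axis and vertical below 0.16 rad and linear speed of sled_r below 0.02 m/s and angular speed of sled_r below 0.2 rad/s and contact force between the fingers and sled_r below 0.05 N)) or ((x of sled_r in the frame of tray between -0.055 and 0.055 m and y of sled_r in the frame of tray between -0.04 and 0.04 m and z of sled_r in the frame of tray below 0.012 m and angle between sled_r's own z axis and vertical below 0.12 rad and linear speed of sled_r below 0.02 m/s and angular speed of sled_r below 0.2 rad/s and contact force between the fingers and sled_r below 0.05 N) and (x of sled_p in the frame of ramp between 0.03 and 0.215 m and y of sled_p in the frame of ramp between -0.04 and 0.04 m and z of sled_p in the frame of ramp below 0.04 m and angle between sled_p's own z axis and vertical below 0.16 rad and linear speed of sled_p below 0.02 m/s and angular speed of sled_p below 0.2 rad/s and contact force between the fingers and sled_p below 0.05 N) and (x of sled_q in the frame of ramp between 0.03 and 0.215 m and y of sled_q in the frame of ramp between -0.04 and 0.04 m and z of sled_q in the frame of ramp below 0.04 m and angle between sled_q's own z axis and vertical below 0.16 rad and linear speed of sled_q below 0.02 m/s and angular speed of sled_q below 0.2 rad/s and contact force between the fingers and sled_q below 0.05 N)))); the robot touches nothing.
It fails at once if the fingers touch a sled in the catch bay, or put one there: sleds may get there only by sliding ((contact force between the fingers and sled_p above 0.3 N and x of sled_p in the frame of ramp between 0.03 and 0.22 m and y of sled_p in the frame of ramp between -0.04 and 0.04 m and z of sled_p in the frame of ramp below 0.07 m) or (contact force between the fingers and sled_q above 0.3 N and x of sled_q in the frame of ramp between 0.03 and 0.22 m and y of sled_q in the frame of ramp between -0.04 and 0.04 m and z of sled_q in the frame of ramp below 0.07 m) or (contact force between the fingers and sled_r above 0.3 N and x of sled_r in the frame of ramp between 0.03 and 0.22 m and y of sled_r in the frame of ramp between -0.04 and 0.04 m and z of sled_r in the frame of ramp below 0.07 m)).
It fails at once if the mug is moved by more than 30 mm or tipped (distance of mug from where it was at the start of the episode above 0.03 m or angle between mug's own z axis and vertical above 0.3 rad).
It fails at once if the post is moved by more than 30 mm or tipped (distance of post from where it was at the start of the episode above 0.03 m or angle between post's own z axis and vertical above 0.3 rad).
It fails at once if the meter is moved by more than 30 mm or tipped (distance of meter from where it was at the start of the episode above 0.03 m or angle between meter's own z axis and vertical above 0.3 rad).
It also fails if it takes over 72 s, if anything falls off the work surface, if the arm or the gripper's body presses on something with over 40 N, if the wrist force passes 120 N, or if a joint passes its speed limit or range.

## Robot

A 6-joint arm with a two-finger parallel gripper is mounted at the origin on the work surface. World frame = base frame: x ahead of the robot, y to its left, z up, the work surface at z = 0. Lengths are in m, angles in rad, forces in N, time in s.
With the tool pointing down it reaches from about 0.35 to 0.975 m from the base axis. Payload 17.4 kg.
Tool frame: the origin (TCP) lies on the centre line of the jaws, within the pads' length; the fingertips stand 11 mm ahead of it and the grasp point (between the pads) lies 8 mm behind it; z points along the fingers, y is the direction in which the jaws open and shut (so a half turn about z gives the same grasp; the last joint's range is limited). The gripper opens to 85 mm and grips with 20 to 120 N. Pads are 22 mm wide; open, the fingers measure 114 mm over their backs; the gripper's body (76 mm by 85 mm) begins 54 mm behind the grasp point. The pads swing forward as they close: fully open they stand 13 mm farther back than shut.
Start: joints at [-1.382, 0.116, 1.442, -0, 1.584, -0.038], TCP at [0.152, -0.658, 0.242] pointing down, gripper open.
Joint ranges: [-2.83, 2.83], [-0.83, 2.19], [0.07, 2.5], [-1.14, 4.28], [0.01, 3], [-2.97, 2.97]. Speed limits (rad/s): [1.89, 1.89, 2.22, 3.14, 3.14, 3.14].

## Interface

Orientations are given as a unit quaternion [w, x, y, z].
In Python, from cell import manip gives the robot as it stands.
- The arm moves only by the tool drive_tool, never from a script. Its argument "deltas" is a list of rows, each a list of 5 numbers: the shift along the tool's x, y, z in mm, then the turn about the tool's z in degrees, then the gripper command: -1 is shut, 1 is fully open, values between are in proportion. In form: [[dx, dy, dz, roll, grip], ...]. A call has 1 to 8 rows; each row shifts and turns the commanded pose from where the row before left it, along the tool's axes as they then stand; what a row does not reach is not made up. A row lasts 1/10 s, in which the tool goes at most 50 mm and 8.59 degrees, less where a joint would pass 70% of its speed; a pose out of reach is approached as far as the arm can. A call is refused whole if a number of a shift passes 50 or a number of a turn 8.59, either way. A call with a gripper value outside its range is refused whole. The fingers move at their own pace and stop on an object; "squeeze" is the grip in N (left out, the last holds). Time passes only in rows, so rows that do not move let the fingers close. It gives the time, the measured TCP pose, the force and the opening at its end, in the units of the state.
- manip.read_state(): the state, without advancing time (a new reading comes with each control period).
- manip.get_image(name): name is "side" or "top" or "wrist"; returns a dict with "image" (400x640x3 uint8, red, green, blue), "mtx" (3x3 intrinsics, pixels), "extrinsics" (4x4, takes a point from world to camera coordinates). Camera axes: x right, y down, z forward; pixel columns grow to the right and rows downward; lengths in m; the calibration is good to about 2 mm. A picture is of the moment at which its call begins. There is no depth.
- manip.finish_job(): hands the job in, once; it reports no verdict.
The state is a dict: "time": time; "q": joint angles; "joint_vel": joint speeds; "joint_efforts": joint torques, N m; "eef_pos": TCP position; "eef_rot": TCP orientation; "wrist_force": force on the tool from outside, world axes, zero at the start; "torque": the same for the moment, N m; "grip_width": finger opening in m.
Only numpy, scipy, OpenCV 4.12 (cv2) and the standard library are available. Lean on these libraries where they do the work, as an engineer would, in place of code of your own. Each camera call takes 0.05 s, during which the arm holds its last target.

## Working session

There is one attempt and no reset: what is moved stays moved. The work goes in short steps, Python scripts to look and compute and a tool call to move; the robot and the scene stay as the last step left them, time stands still between calls to the robot, and variables do not carry over. Pictures are saved under pics/ and viewed, and the job is handed in when it is done.

Besides the shell and the picture viewer there is one more tool, called after "Call:" by a JSON object that holds its "name" and its "arguments", one argument or row to a line. drive_tool: Moves the arm, as the interface text tells. Its arguments: {"type":"object","properties":{"deltas":{"type":"array","items":{"type":"array","items":{"type":"number"}}},"squeeze":{"type":"number"}},"required":["deltas"]}

```bash
ls; mkdir -p pics
python3 - <<'E'
from cell import manip
import cv2
s=manip.read_state();print(s)
for n in("side","top","wrist"):
    d=manip.get_image(n);cv2.imwrite(f"pics/{n}0.png",d["image"][:,:,::-1]);print(n,d["mtx"].tolist(),d["extrinsics"].round(4).tolist())
E
```

```text
pics
{'time': 0.0, 'q': array([-1.38179206e+00,  1.16485274e-01,  1.44225482e+00,  1.07219020e-05,
        1.58401751e+00, -3.78144985e-02]), 'joint_vel': array([ 0.00160936, -0.00165139, -0.00093123,  0.00168813, -0.00087597,
        0.00232276]), 'joint_efforts': array([-2.69446187e-03, -7.31986284e+01, -6.32489634e+01, -2.04975349e-04,
        6.22036401e-03, -5.62975266e-07]), 'eef_pos': array([ 0.15174428, -0.65753858,  0.24156914]), 'eef_rot': array([-5.81216653e-04,  9.93575869e-01,  1.13166483e-01, -3.86450164e-05]), 'wrist_force': array([-0.90663955,  0.583919  ,  0.15077882]), 'torque': array([0.00084712, 0.00147024, 0.02414267]), 'grip_width': 0.08547281401043685}
side [[441.32960327065473, 0.0, 318.55649686175343], [0.0, 441.32960327065473, 199.25867496222747], [0.0, 0.0, 1.0]] [[-0.7305, -0.6828, 0.0094, 0.3008], [-0.5082, 0.5343, -0.6755, 0.3383], [0.4562, -0.4983, -0.7373, 1.327], [0.0, 0.0, 0.0, 1.0]]
top [[493.22319961591495, 0.0, 307.2039527279811], [0.0, 493.22319961591495, 200.588511039931], [0.0, 0.0, 1.0]] [[0.0069, -0.9999, 0.0104, -0.0854], [-0.9945, -0.0079, -0.1048, 0.4982], [0.1049, -0.0096, -0.9944, 1.5292], [0.0, 0.0, 0.0, 1.0]]
wrist [[336.38243561387964, 0.0, 316.2174483383901], [0.0, 336.38243561387964, 199.2108004822492], [0.0, 0.0, 1.0]] [[0.2242, -0.9745, -0.0012, -0.6741], [-0.924, -0.213, 0.3175, -0.0404], [-0.3097, -0.0701, -0.9482, 0.3814], [0.0, 0.0, 0.0, 1.0]]
```

View pics/top0.png

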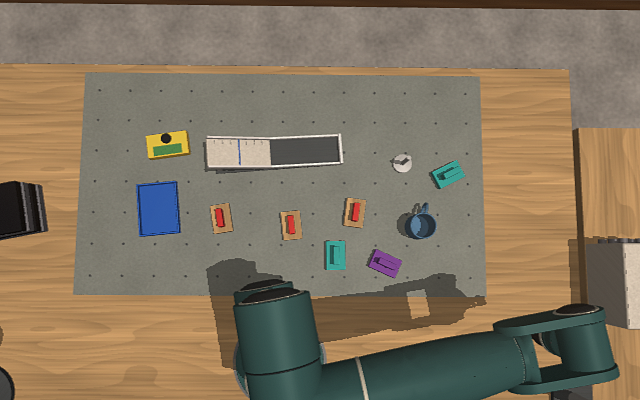

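View pics/side0.png

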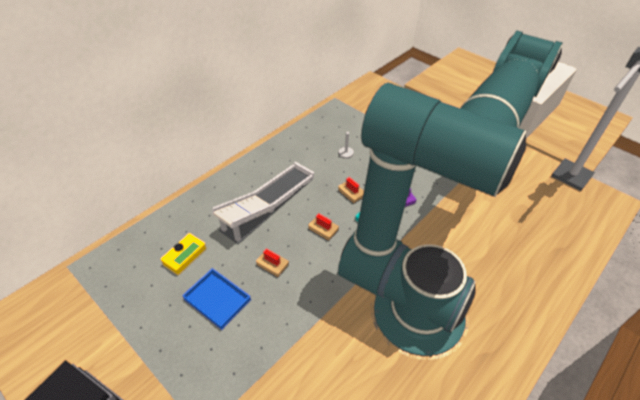

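View pics/wrist0.png

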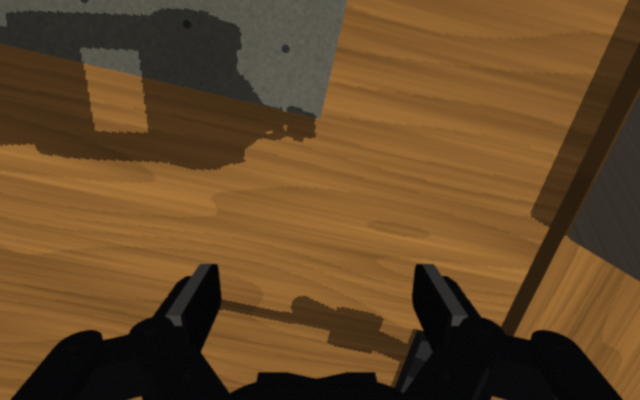

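The top view shows wood-and-red sleds at (221,218), (291,225) and (354,212). The decoys are turquoise at (336,254) and (447,174), and purple at (384,263). The ramp's white face spans columns 207-270 and its bay 270-342, so downhill is about -y. The tray is at (158,208), the meter at (167,144), the post at (402,163) and the mug at (420,224). Next I'll take enlarged crops.

Run:
```python
import cv2
im=cv2.imread("pics/top0.png")
def c(n,x,y,w,h,k):
    a=cv2.resize(im[y:y+h,x:x+w],None,fx=k,fy=k,interpolation=cv2.INTER_CUBIC);cv2.imwrite(n,a)
c("pics/c_ramp.png",195,125,155,50,5)
c("pics/c_sleds.png",200,190,175,55,4.5)
c("pics/c_tray.png",130,170,60,75,7)
```

```text
(no output)
```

View pics/c_ramp.png

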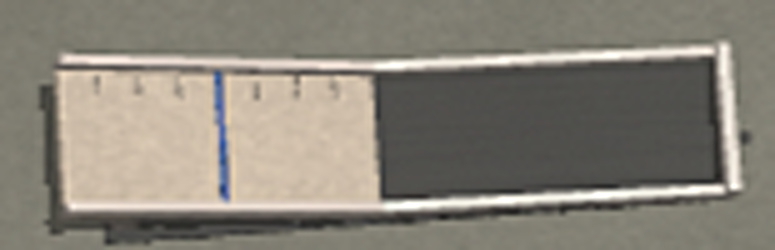

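View pics/c_sleds.png

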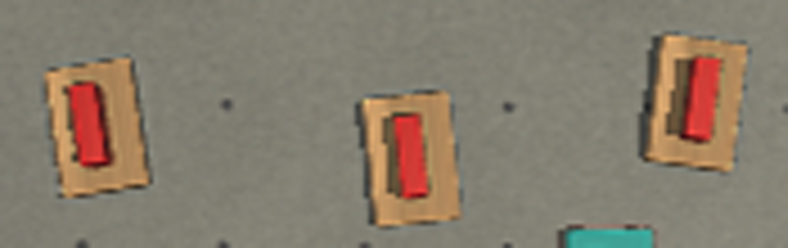

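View pics/c_tray.png

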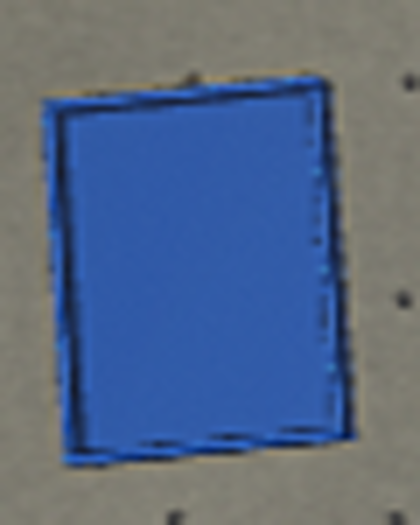

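```bash
cat > h.py <<'E'
import numpy as np, cv2
from cell import manip
from scipy.optimize import least_squares
K=np.array([[493.2232,0,307.20395],[0,493.2232,200.58851],[0,0,1]])
import json
def cam(n="top"):
    d=manip.get_image(n); return d
def back(uv,z,K,E):
    uv=np.atleast_2d(uv).astype(float); z=np.broadcast_to(z,len(uv))
    R,t=E[:3,:3],E[:3,3]; C=-R.T@t
    d=(np.linalg.inv(K)@np.c_[uv,np.ones(len(uv))].T).T@R
    s=(z-C[2])/d[:,2]; return C+s[:,None]*d
def proj(P,K,E):
    p=(E[:3,:3]@np.atleast_2d(P).T).T+E[:3,3]; q=p@K.T; return q[:,:2]/q[:,2:]
def fit(local,uv,K,E,x0):
    "pose x,y,yaw of model points local -> uv"
    local=np.array(local,float)
    def f(p):
        c,s=np.cos(p[2]),np.sin(p[2])
        W=np.c_[p[0]+c*local[:,0]-s*local[:,1],p[1]+s*local[:,0]+c*local[:,1],local[:,2]]
        return (proj(W,K,E)-uv).ravel()
    r=least_squares(f,x0); return r.x,r.fun.reshape(-1,2)
E
python3 - <<'E'
from h import *
d=cam();K,E=d["mtx"],d["extrinsics"]
print("C",-E[:3,:3].T@E[:3,3])
S={"A":[(47,70),(131,59),(150,185),(62,196)],"B":[(361,98),(448,91),(461,215),(375,227)],"C":[(660,36),(747,45),(733,171),(646,160)]}
F={"A":[(68,85),(97,82),(108,163),(80,167)],"B":[(394,116),(420,114),(428,196),(402,198)],"C":[(694,57),(720,58),(709,140),(684,137)]}
for k in S:
    uv=np.array(S[k])/4.5+[200,190]-.4
    uf=np.array(F[k])/4.5+[200,190]-.4
    L=[(.045,.03,.026),(.045,-.03,.026),(-.045,-.03,.026),(-.045,.03,.026)]
    L2=[(.028,.009,.064),(.028,-.009,.064),(-.028,-.009,.064),(-.028,.009,.064)]
    b=back(uv,.026,K,E).mean(0)
    for l,u in((L,uv),(L2,uf),(L+L2,np.r_[uv,uf])):
        p,r=fit(l,u,K,E,[b[0],b[1],0]);print(k,p.round(4),np.degrees(p[2]).round(1),abs(r).max().round(2))
uv=np.array([(57,70),(218,72),(225,200),(377,72),(381,198),(716,60),(720,185)])/5+[195,125]-.4
L=[(-.185,.042,.109),(-.0925,.042,.0715),(-.0925,-.042,.0715),(0,.042,.034),(0,-.042,.034),(.2188,.042,.011),(.2188,-.042,.011)]
p,r=fit(L,uv,K,E,[.5,0,-np.pi/2]);print("ramp",p,np.degrees(p[2]),r.round(2).tolist())
uv=np.array([(42,99),(325,77),(353,437),(67,464)])/7+[130,170]-.4
L=[(.0825,.0625,.026),(.0825,-.0625,.026),(-.0825,-.0625,.026),(-.0825,.0625,.026)]
p,r=fit(L,uv,K,E,[.5,.2,0]);print("tray",p,np.degrees(p[2]),r.round(2).tolist())
for n,u,z in(("mug",(420,224),.05),("post",(402,163),.0),("meter",(167,144),.036),("purp",(384,263),.03),("turq",(336,254),.03)): print(n,back(u,z,K,E))
E
```

```text
C [ 0.3355633  -0.06668173  1.57382925]
A [0.4421 0.1876 0.1515] 8.7 0.33
A [0.4416 0.1877 0.1615] 9.3 0.35
A [0.4418 0.1877 0.1539] 8.8 0.43
B [ 0.4226 -0.0313  0.1167] 6.7 0.47
B [ 0.4216 -0.032   0.1053] 6.0 0.08
B [ 0.4221 -0.0317  0.114 ] 6.5 0.67
C [ 0.4625 -0.2306 -0.1123] -6.4 0.38
C [ 0.4627 -0.2302 -0.1263] -7.2 0.28
C [ 0.4626 -0.2304 -0.1156] -6.6 0.45
ramp [ 0.65141457  0.03759989 -1.4911308 ] -85.43550179911504 [[0.26, -0.86], [0.26, -0.52], [0.45, 0.56], [-0.93, 0.19], [-0.01, 1.01], [-0.67, -0.46], [0.6, 0.1]]
tray [0.47196337 0.38768441 0.10516352] 6.025426075002427 [[0.53, 0.18], [-0.26, -0.47], [-0.53, 0.12], [0.26, 0.18]]
mug [[ 0.42614896 -0.43149411  0.05      ]]
post [[ 0.62654308 -0.38837841  0.        ]]
meter [[0.67431217 0.36328256 0.036     ]]
purp [[ 0.30508166 -0.32192342  0.03      ]]
turq [[ 0.33190064 -0.17247189  0.03      ]]
```

```bash
cat >> h.py <<'E'
def tyaw(s):
    w,x,y,z=s["eef_rot"]; return np.degrees(2*np.arctan2(y,x))
def plan(x,y,z,yaw,s=None):
    s=s or manip.read_state(); p=s["eef_pos"]; a=tyaw(s)
    dyaw=(yaw-a+90)%180-90 if False else (yaw-a+180)%360-180
    c,sn=np.cos(np.radians(a)),np.sin(np.radians(a)); dx,dy=x-p[0],y-p[1]
    print("tool at",p.round(4),"yaw",round(a,2),"shift in present tool axes mm",np.round(1000*np.array([c*dx+sn*dy, sn*dx-c*dy, p[2]-z]),1),"roll",round(-dyaw,1),"t",round(s["time"],2),"F",s["wrist_force"].round(1),"w",round(s["grip_width"],4),"q6",s["q"][5].round(2))
def ramp2w(R,x,y,z):
    c,s=np.cos(R[2]),np.sin(R[2]); return R[0]+c*x-s*y,R[1]+s*x+c*y,z
E
python3 - <<'E'
from h import *
d=cam();K,E=d["mtx"],d["extrinsics"]
uv=np.array([(57,70),(218,72),(225,200),(377,72),(381,198),(716,60),(720,185)])/5+[195,125]-.4
L=np.array([(-.185,.042,.109),(-.0925,.042,.0715),(-.0925+.005,-.042,.0715+.013),(0,.042,.034),(0.003,-.042,.034+.014),(.2188,.042,.011),(.2188,-.042,.011+.014)])
p,r=fit(L,uv,K,E,[.5,0,-np.pi/2]);print("ramp",p,np.degrees(p[2]),r.round(2).tolist())
# rail outer-top check
im=d["image"][:,:,::-1].copy()
for x in(-.185,-.0925,0,.22):
  for y in(-.042,.042):
    z=.034-x*np.tan(np.radians(22)) if x<0 else .034-x*.105
    u=proj([ramp2w(p,x,y,z)],K,E)[0]; cv2.circle(im,tuple(int(round(v*16)) for v in u),12,(0,0,255),-1,shift=4)
cv2.imwrite("pics/chk.png",cv2.resize(im[125:175,195:350],None,fx=5,fy=5,interpolation=cv2.INTER_CUBIC))
np.save("ramp.npy",p)
print(ramp2w(p,-.125,0,0))
plan(.4626,-.2304,.12,-6.8)
E
```

```text
ramp [ 0.65027854  0.03856706 -1.49509161] -85.66243898598488 [[-0.03, -0.74], [-0.01, -0.28], [1.17, -0.05], [-1.19, 0.53], [0.3, 0.51], [-0.89, 0.14], [0.59, -0.08]]
(np.float64(0.6408244847842189), np.float64(0.16320902735666293), 0)
tool at [ 0.1518 -0.6576  0.242 ] yaw 13.0 shift in present tool axes mm [ 399.  -346.4  122. ] roll 19.8 t 0.25 F [ 0.2  1.  -0.6] w 0.0853 q6 -0.04
```

View pics/chk.png

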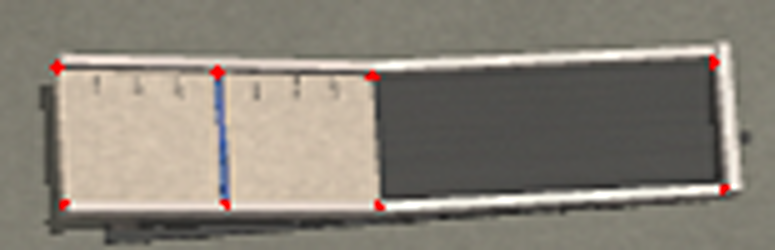

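The projected face corners fall on the ramp's edges, so the ramp fit holds. Only the wood-and-red blocks match the description, and the crop confirms it. I'll start with the right-hand sled.

Call:
{"name": "drive_tool", "arguments": {
  "deltas": [
    [35,-30,0,0,1],
    [35,-30,0,0,1],
    [35,-30,0,0,1],
    [35,-30,0,0,1],
    [35,-30,0,0,1],
    [35,-30,0,0,1],
    [35,-30,0,0,1],
    [35,-30,0,0,1]
  ],
  "squeeze": 30
}}

```text
time: 1.05
eef_pos: [0.3713, -0.3592, 0.2424]
eef_rot: [0.0, 0.994, 0.113, 0.0]
wrist_force: [1.1, -0.3, -0.5]
grip_width: 0.0855
```

```bash
python3 -c "
from h import *
plan(.4626,-.2304,.12,-6.8)"
```

```text
tool at [ 0.3713 -0.3592  0.2424] yaw 12.98 shift in present tool axes mm [ 117.9 -105.   122.4] roll 19.8 t 1.05 F [ 1.1 -0.3 -0.5] w 0.0855 q6 0.53
```

Call:
{"name": "drive_tool", "arguments": {
  "deltas": [
    [39,-35,20,0,1],
    [39,-35,30,0,1],
    [40,-35,30,0,1],
    [0,0,20,7,1],
    [0,0,15,7,1],
    [0,0,0,6,1]
  ]
}}

```text
time: 1.65
eef_pos: [0.4473, -0.2509, 0.1376]
eef_rot: [-0.001, 0.998, -0.063, -0.001]
wrist_force: [-0.3, 0.3, 0.8]
grip_width: 0.0854
```

```bash
python3 -c "
from h import *
plan(.4626,-.2304,.042,-6.8)
d=cam('wrist');cv2.imwrite('pics/w1.png',d['image'][:,:,::-1])"
```

```text
tool at [ 0.4473 -0.2509  0.1376] yaw -7.23 shift in present tool axes mm [ 12.6 -22.3  95.6] roll -0.4 t 1.65 F [-0.3  0.3  0.8] w 0.0854 q6 1.14
```

View pics/w1.png

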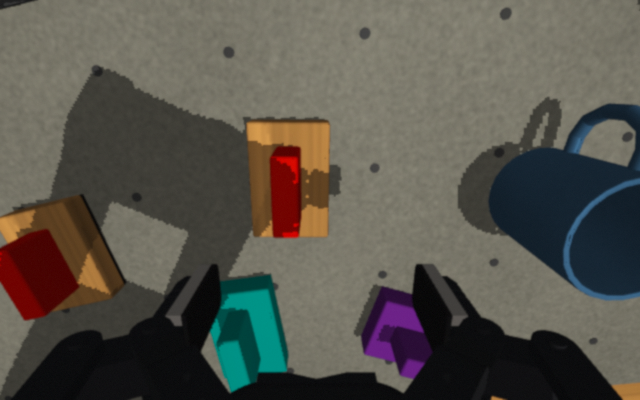

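The wrist view shows the wood/red sled at (290,180), parallel to the jaws and offset to the left by about the planned 22 mm. I'll centre and descend.

Call:
{"name": "drive_tool", "arguments": {
  "deltas": [
    [12.5,-22.5,0,0,1],
    [0,0,0,0,1],
    [0,0,35,0,1],
    [0,0,35,0,1],
    [0,0,25,0,1],
    [0,0,0,0,1]
  ]
}}

```text
time: 2.3
eef_pos: [0.4614, -0.2305, 0.0421]
eef_rot: [-0.001, 0.998, -0.06, -0.002]
wrist_force: [0.5, 0.3, 0.7]
grip_width: 0.0853
```

```bash
python3 -c "
from h import *
plan(.4626,-.2304,.042,-6.8)
d=cam('wrist');cv2.imwrite('pics/w2.png',d['image'][:,:,::-1])"
```

```text
tool at [ 0.4614 -0.2305  0.0421] yaw -6.92 shift in present tool axes mm [ 1.2 -0.3  0.1] roll -0.1 t 2.3 F [0.5 0.3 0.7] w 0.0853 q6 1.18
```

View pics/w2.png

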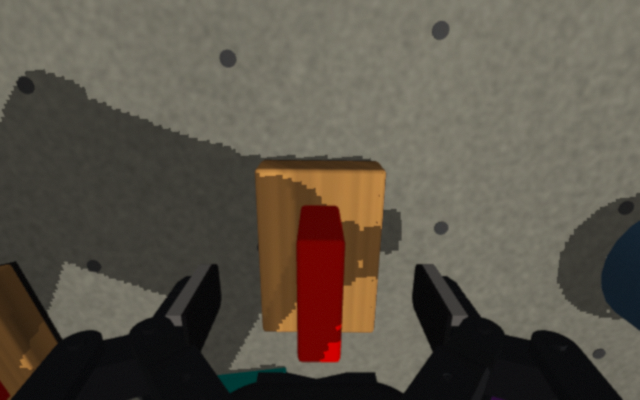

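The fin, at columns 298-344, is centred between the fingers. Closing now.

Call:
{"name": "drive_tool", "arguments": {
  "deltas": [
    [1,0,0,0,-1],
    [0,0,0,0,-1],
    [0,0,0,0,-1],
    [0,0,0,0,-1],
    [0,0,0,0,-1],
    [0,0,0,0,-1],
    [0,0,0,0,-1],
    [0,0,0,0,-1]
  ],
  "squeeze": 30
}}

```text
time: 3.15
eef_pos: [0.4643, -0.2313, 0.0457]
eef_rot: [0.0, 0.998, -0.061, 0.0]
wrist_force: [-1.1, 0.9, 6.8]
grip_width: 0.0174
```

Call:
{"name": "drive_tool", "arguments": {
  "deltas": [
    [0,0,-10,0,-1],
    [0,0,-30,0,-1],
    [0,0,-40,0,-1],
    [0,0,-40,0,-1],
    [0,0,-40,0,-1],
    [0,0,-20,0,-1],
    [0,0,0,0,-1]
  ]
}}

```text
time: 3.85
eef_pos: [0.4647, -0.2315, 0.2286]
eef_rot: [0.001, 0.998, -0.061, 0.002]
wrist_force: [0.9, -0.3, -3.7]
grip_width: 0.0179
```

```bash
python3 -c "
from h import *
R=np.load('ramp.npy');x,y,_=ramp2w(R,-.125,0,0)
plan(x,y,.22,94.3)
for n in('wrist','side'):
  d=cam(n);cv2.imwrite('pics/%s3.png'%n,d['image'][:,:,::-1])"
```

```text
tool at [ 0.4647 -0.2315  0.2286] yaw -7.0 shift in present tool axes mm [ 126.7 -413.3    8.6] roll -101.3 t 3.85 F [ 0.9 -0.3 -3.7] w 0.0179 q6 1.18
```

View pics/wrist3.png

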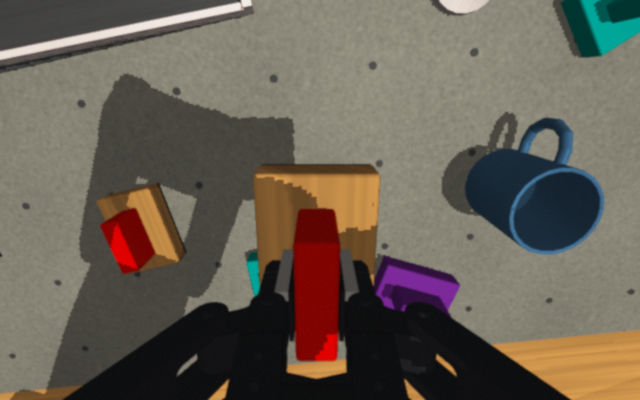

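Held: width is 17.9 mm, and the tool reads -3.7 N of weight. The wrist view shows the fin between the pads at (317,290). The tool can't tilt, so I'll let the sled pivot about the jaw axis as its uphill edge touches. That needs the TCP about 20 mm downhill of the sole target.

```bash
python3 -c "
from h import *
R=np.load('ramp.npy');x,y,_=ramp2w(R,-.100,0,0);print(x,y)
plan(x,y,.22,94.3)"
```

```text
0.642715295501958 0.13828063320802825
tool at [ 0.4638 -0.2311  0.2244] yaw -7.01 shift in present tool axes mm [ 132.5 -388.4    4.4] roll -101.3 t 3.95 F [-0.4 -0.3 -2.4] w 0.0175 q6 1.18
```

Call:
{"name": "drive_tool", "arguments": {
  "deltas": [
    [8,-25,0,0,-1],
    [14,-40,0,0,-1],
    [14,-40,0,0,-1],
    [14,-40,0,0,-1],
    [14,-40,0,0,-1],
    [14,-40,0,0,-1],
    [14,-40,0,0,-1],
    [14,-40,0,0,-1]
  ]
}}

```text
time: 4.75
eef_pos: [0.6063, 0.0603, 0.2227]
eef_rot: [0.0, 0.998, -0.061, -0.001]
wrist_force: [0.9, -0.8, -1.9]
grip_width: 0.0174
```

Call:
{"name": "drive_tool", "arguments": {
  "deltas": [
    [14,-40,0,0,-1],
    [12,-40,0,0,-1],
    [0,0,0,-8,-1],
    [0,0,0,-8,-1],
    [0,0,0,-8,-1],
    [0,0,0,-8,-1],
    [0,0,0,-8,-1],
    [0,0,0,-8,-1]
  ]
}}

```text
time: 5.55
eef_pos: [0.6414, 0.1347, 0.2225]
eef_rot: [-0.0, 0.936, 0.353, -0.002]
wrist_force: [0.1, -0.5, -2.2]
grip_width: 0.0181
```

Call:
{"name": "drive_tool", "arguments": {
  "deltas": [
    [0,0,0,-8,-1],
    [0,0,0,-8,-1],
    [0,0,0,-8,-1],
    [0,0,0,-8,-1],
    [0,0,0,-8,-1],
    [0,0,0,-8,-1],
    [0,0,0,-5,-1],
    [0,0,0,0,-1]
  ]
}}

```text
time: 6.35
eef_pos: [0.6415, 0.1347, 0.2228]
eef_rot: [-0.001, 0.682, 0.732, -0.001]
wrist_force: [-0.3, -0.1, -2.1]
grip_width: 0.0174
```

```bash
python3 -c "
from h import *
R=np.load('ramp.npy');x,y,_=ramp2w(R,-.100,0,0)
plan(x,y,.15,94.3)
for n in('wrist','side'):
  d=cam(n);cv2.imwrite('pics/%s4.png'%n,d['image'][:,:,::-1])"
```

```text
tool at [0.6415 0.1347 0.2228] yaw 94.08 shift in present tool axes mm [ 3.5  1.5 72.8] roll -0.2 t 6.35 F [-0.3 -0.1 -2.1] w 0.0174 q6 0.1
```

View pics/wrist4.png

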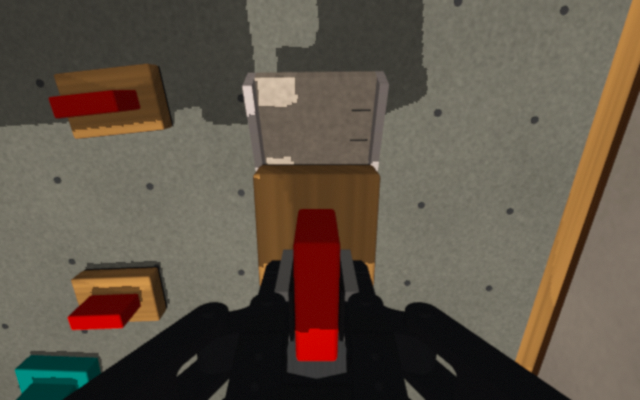

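View pics/side4.png

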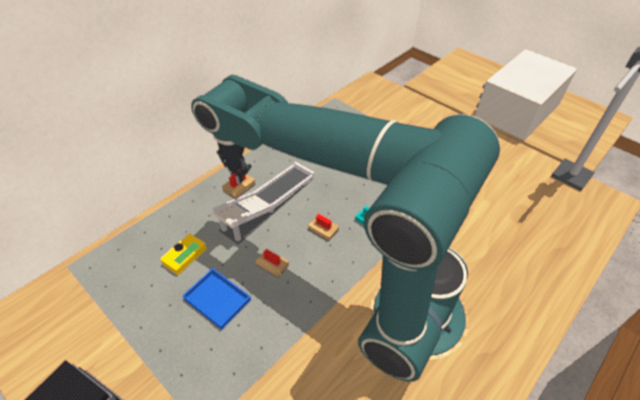

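The wrist view shows the ramp's upper end between rails at columns 250 and 385, with the sled centred on column 317. Lowering.

Call:
{"name": "drive_tool", "arguments": {
  "deltas": [
    [3.5,1.5,20,0,-1],
    [0,0,30,0,-1],
    [0,0,24,0,-1],
    [0,0,4,0,-1],
    [0,0,3,0,-1],
    [0,0,2,0,-1]
  ],
  "squeeze": 20
}}

```text
time: 7.05
eef_pos: [0.6437, 0.1385, 0.1432]
eef_rot: [0.0, 0.682, 0.731, 0.001]
wrist_force: [-0.3, 0.1, -2.9]
grip_width: 0.0172
```

```bash
python3 -c "
from h import *
R=np.load('ramp.npy');x,y,_=ramp2w(R,-.100,0,0)
plan(x,y,.1245,94.3)
for n in('wrist','side'):
  d=cam(n);cv2.imwrite('pics/%s5.png'%n,d['image'][:,:,::-1] if n=='wrist' else cv2.resize(d['image'][100:260,160:340,::-1],None,fx=4,fy=3.7,interpolation=2))"
```

```text
tool at [0.6437 0.1385 0.1432] yaw 93.95 shift in present tool axes mm [-0.2 -1.  18.7] roll -0.4 t 7.05 F [-0.3  0.1 -2.9] w 0.0172 q6 0.1
```

View pics/side5.png

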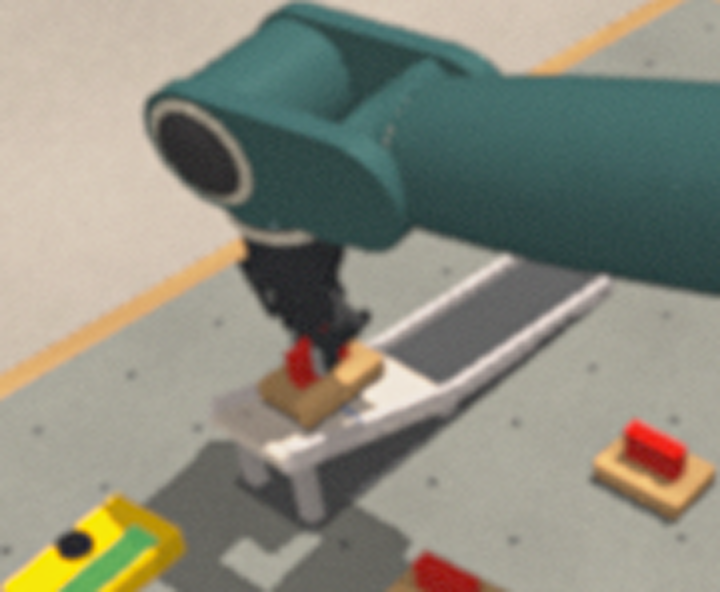

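The sled hangs level inside the channel at crop (325,385). I'll go on slowly and watch the force.

Call:
{"name": "drive_tool", "arguments": {
  "deltas": [
    [0,0,3,0,-1],
    [0,0,2,0,-1],
    [0,0,2,0,-1],
    [0,0,2,0,-1]
  ],
  "squeeze": 20
}}

```text
time: 7.55
eef_pos: [0.6445, 0.1374, 0.136]
eef_rot: [0.002, 0.682, 0.731, 0.001]
wrist_force: [-1.5, -13.1, 21.4]
grip_width: 0.0178
```

```bash
python3 -c "
from h import *
for n in('wrist','side'):
  d=cam(n);cv2.imwrite('pics/%s6.png'%n,d['image'][:,:,::-1] if n=='wrist' else cv2.resize(d['image'][100:260,160:340,::-1],None,fx=4,fy=3.7,interpolation=2))
print(manip.read_state())"
```

```text
{'time': 7.65, 'q': array([ 0.17219813,  0.12643675,  1.60411271, -0.00200836,  1.40718053,
        0.10346438]), 'joint_vel': array([-2.07640881e-03, -4.99005445e-05, -5.07149130e-04,  1.06363362e-03,
        1.36120703e-03, -6.05807367e-04]), 'joint_efforts': array([  6.42758712, -61.06213331, -52.54660964,   2.3446814 ,
        -0.95559005,   0.12137027]), 'eef_pos': array([0.64448404, 0.13741129, 0.13589567]), 'eef_rot': array([0.00195551, 0.6822732 , 0.73109409, 0.00094247]), 'wrist_force': array([ -0.83152815, -10.08132061,  15.62838815]), 'torque': array([-1.31982191,  0.39587262,  0.12757216]), 'grip_width': 0.01772591182502252}
```

View pics/side6.png

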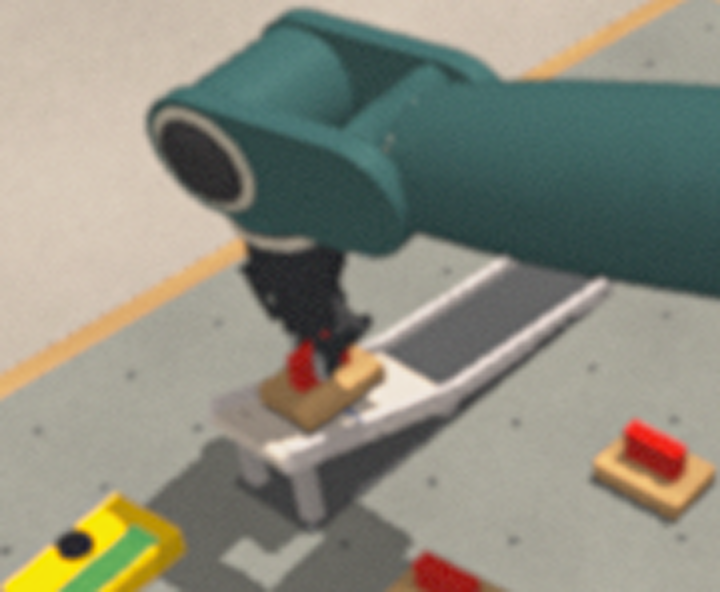

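View pics/wrist6.png

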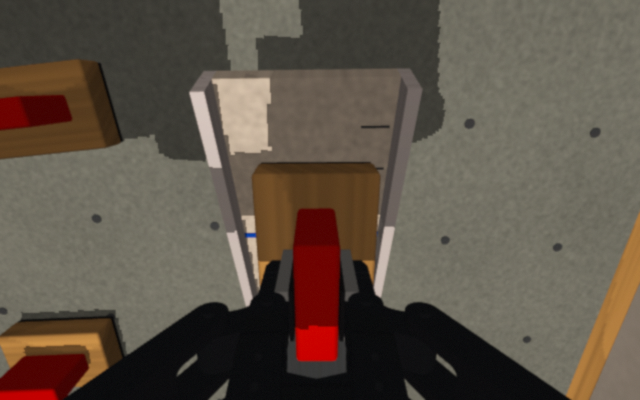

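The sled is seated on its uphill edge with 16-21 N and the grip isn't pivoting. I'll ease off, shift 15 mm uphill, and open so the front drops onto the face.

Call:
{"name": "drive_tool", "arguments": {
  "deltas": [
    [0,0,-5,0,-1],
    [8,0,-5,0,-1],
    [9,0,-4,0,-1],
    [0,0,0,0,-1],
    [0,0,3,0,-1],
    [0,0,1,0,-1]
  ]
}}

```text
time: 8.25
eef_pos: [0.6423, 0.1554, 0.1432]
eef_rot: [0.0, 0.682, 0.731, 0.0]
wrist_force: [-1.3, -3.4, 8.8]
grip_width: 0.0175
```

Call:
{"name": "drive_tool", "arguments": {
  "deltas": [
    [0,0,0,0,-0.4],
    [0,0,0,0,0],
    [0,0,0,0,0.6],
    [0,0,-3,0,1],
    [0,0,-5,0,1],
    [0,0,-5,0,1]
  ]
}}

```text
time: 8.85
eef_pos: [0.6422, 0.1554, 0.1567]
eef_rot: [0.0, 0.682, 0.731, 0.0]
wrist_force: [0.1, -0.8, -0.2]
grip_width: 0.0854
```

```bash
python3 -c "
from h import *
for n in('wrist','side'):
  d=cam(n);cv2.imwrite('pics/%s7.png'%n,d['image'][:,:,::-1] if n=='wrist' else cv2.resize(d['image'][100:260,160:340,::-1],None,fx=4,fy=3.7,interpolation=2))
"
```

```text
(no output)
```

View pics/side7.png

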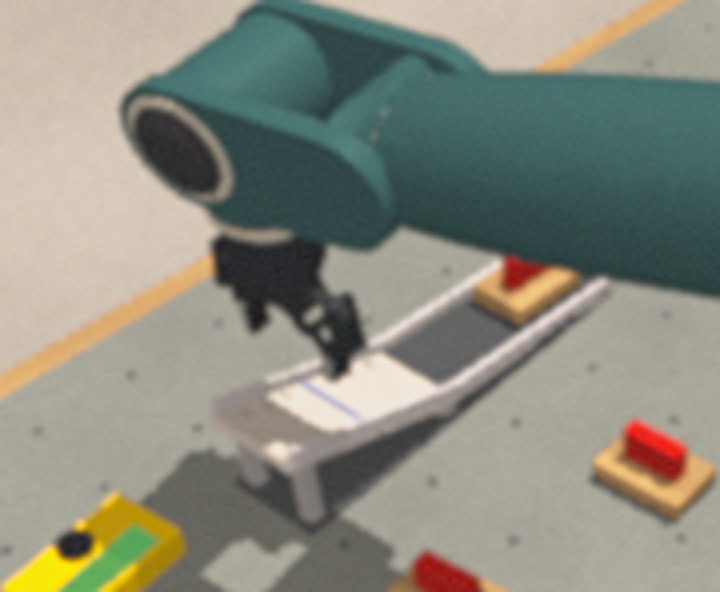

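View pics/wrist7.png

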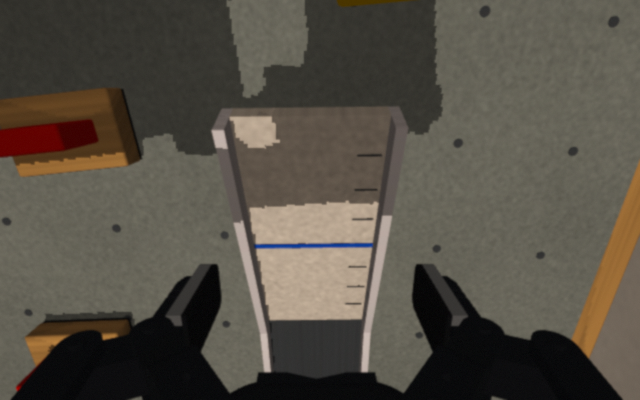

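The slick one slid away and sits in the bay at crop (525,285). Next is the middle sled.

Call:
{"name": "drive_tool", "arguments": {
  "deltas": [
    [0,0,-30,8,1],
    [0,0,-30,8,1],
    [0,0,0,8,1],
    [0,0,0,8,1],
    [0,0,0,8,1],
    [0,0,0,8,1],
    [0,0,0,8,1],
    [0,0,0,8,1]
  ],
  "squeeze": 30
}}

```text
time: 9.75
eef_pos: [0.6421, 0.1554, 0.2161]
eef_rot: [0.0, 0.967, 0.256, -0.0]
wrist_force: [-0.9, 0.0, 0.5]
grip_width: 0.0851
```

Call:
{"name": "drive_tool", "arguments": {
  "deltas": [
    [0,0,0,8,1],
    [0,0,0,8,1],
    [0,0,0,7.5,1],
    [0,0,0,0,1]
  ]
}}

```text
time: 10.15
eef_pos: [0.6421, 0.1554, 0.2161]
eef_rot: [-0.0, 0.998, 0.056, 0.0]
wrist_force: [0.4, 0.1, 0.1]
grip_width: 0.0853
```

```bash
python3 -c "
from h import *
plan(.4221,-.0317,.12,6.5)
d=cam('top');cv2.imwrite('pics/top8.png',cv2.resize(d['image'][110:280,120:440,::-1],None,fx=2.5,fy=2.5,interpolation=2))"
```

```text
tool at [0.6421 0.1554 0.2161] yaw 6.36 shift in present tool axes mm [-239.4  161.6   96.1] roll -0.1 t 10.15 F [0.4 0.1 0.1] w 0.0853 q6 1.66
```

View pics/top8.png

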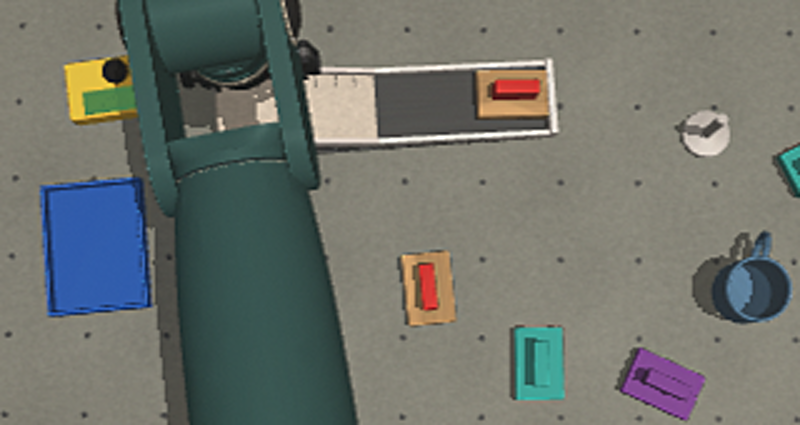

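The first sled lies against the end wall. Moving over the middle sled.

Call:
{"name": "drive_tool", "arguments": {
  "deltas": [
    [-34,23,0,0,1],
    [-34,23,0,0,1],
    [-34,23,0,0,1],
    [-34,23,0,0,1],
    [-34,23,20,0,1],
    [-34,23,30,0,1],
    [-34,23,30,0,1],
    [0,0,0,0,1]
  ]
}}

```text
time: 11.0
eef_pos: [0.4208, -0.0322, 0.1329]
eef_rot: [-0.0, 0.998, 0.058, -0.003]
wrist_force: [-0.2, -0.1, 0.4]
grip_width: 0.0852
```

```bash
python3 -c "
from h import *
plan(.4221,-.0317,.048,6.5)"
```

```text
tool at [ 0.4208 -0.0322  0.1329] yaw 6.62 shift in present tool axes mm [ 1.4 -0.4 84.9] roll 0.1 t 11.0 F [-0.2 -0.1  0.4] w 0.0852 q6 1.32
```

Call:
{"name": "drive_tool", "arguments": {
  "deltas": [
    [1.5,0,20,0,1],
    [0,0,35,0,1],
    [0,0,30,0,1],
    [0,0,0,0,1]
  ]
}}

```text
time: 11.4
eef_pos: [0.4249, -0.03, 0.0492]
eef_rot: [-0.001, 0.998, 0.058, -0.002]
wrist_force: [-0.8, 0.3, 0.8]
grip_width: 0.0852
```

```bash
python3 -c "
from h import *
plan(.4221,-.0317,.048,6.5)
d=cam('wrist');cv2.imwrite('pics/w9.png',d['image'][:,:,::-1])"
```

```text
tool at [ 0.4249 -0.03    0.0492] yaw 6.69 shift in present tool axes mm [-3.   1.3  1.2] roll 0.2 t 11.4 F [-0.8  0.3  0.8] w 0.0852 q6 1.32
```

View pics/w9.png

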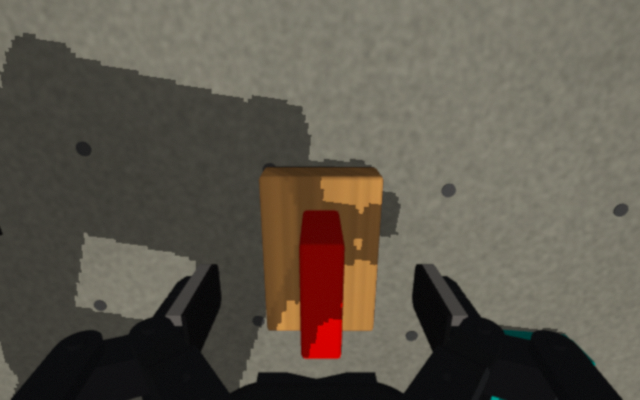

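Call:
{"name": "drive_tool", "arguments": {
  "deltas": [
    [-2,1.5,0,0,0],
    [0,0,0,0,-1],
    [0,0,0,0,-1],
    [0,0,0,0,-1],
    [0,0,0,0,-1],
    [0,0,0,0,-1],
    [0,0,0,0,-1]
  ],
  "squeeze": 25
}}

```text
time: 12.15
eef_pos: [0.4249, -0.0322, 0.0527]
eef_rot: [0.0, 0.998, 0.057, 0.0]
wrist_force: [-0.9, 0.8, 5.5]
grip_width: 0.0172
```

Call:
{"name": "drive_tool", "arguments": {
  "deltas": [
    [0,0,-10,0,-1],
    [0,0,-30,0,-1],
    [0,0,-40,0,-1],
    [0,0,-40,0,-1],
    [0,0,-40,0,-1],
    [0,0,-20,0,-1],
    [0,0,0,0,-1]
  ]
}}

```text
time: 12.85
eef_pos: [0.4252, -0.0322, 0.2354]
eef_rot: [0.0, 0.998, 0.057, 0.002]
wrist_force: [0.7, 0.3, -3.4]
grip_width: 0.0174
```

```bash
python3 -c "
from h import *
R=np.load('ramp.npy');x,y,_=ramp2w(R,-.118,0,0);print(x,y)
plan(x,y,.228,94.3)
d=cam('wrist');cv2.imwrite('pics/w10.png',d['image'][:,:,::-1])"
```

```text
0.6413539117851859 0.1562290769950452
tool at [ 0.4252 -0.0322  0.2354] yaw 6.5 shift in present tool axes mm [ 236.1 -162.8    7.4] roll -87.8 t 12.85 F [ 0.7  0.3 -3.4] w 0.0174 q6 1.32
```

View pics/w10.png

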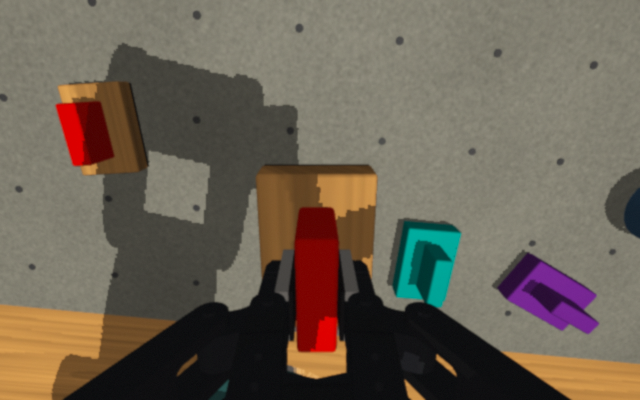

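The middle sled is held. Carrying it to the ramp.

Call:
{"name": "drive_tool", "arguments": {
  "deltas": [
    [20,-14,0,0,-1],
    [36,-25,0,0,-1],
    [36,-25,0,0,-1],
    [36,-25,0,0,-1],
    [36,-25,0,0,-1],
    [36,-25,0,0,-1],
    [36,-24,0,0,-1],
    [0,0,0,-8,-1]
  ]
}}

```text
time: 13.7
eef_pos: [0.6422, 0.1592, 0.2275]
eef_rot: [-0.0, 0.992, 0.127, -0.003]
wrist_force: [-0.2, -0.4, -3.0]
grip_width: 0.0176
```

Call:
{"name": "drive_tool", "arguments": {
  "deltas": [
    [0,0,0,-8,-1],
    [0,0,0,-8,-1],
    [0,0,0,-8,-1],
    [0,0,0,-8,-1],
    [0,0,0,-8,-1],
    [0,0,0,-8,-1],
    [0,0,0,-8,-1],
    [0,0,0,-8,-1]
  ]
}}

```text
time: 14.5
eef_pos: [0.6399, 0.1564, 0.2296]
eef_rot: [-0.001, 0.773, 0.635, -0.001]
wrist_force: [-0.1, 0.3, -2.2]
grip_width: 0.0176
```

Call:
{"name": "drive_tool", "arguments": {
  "deltas": [
    [0,0,0,-8,-1],
    [0,0,0,-8,-1],
    [0,0,0,0,-1]
  ]
}}

```text
time: 14.8
eef_pos: [0.64, 0.1563, 0.2299]
eef_rot: [-0.001, 0.678, 0.735, -0.001]
wrist_force: [-0.2, 0.3, -2.9]
grip_width: 0.0177
```

```bash
python3 -c "
from h import *
R=np.load('ramp.npy');x,y,_=ramp2w(R,-.118,0,0);print(x,y)
plan(x,y,.155,94.3)
d=cam('wrist');cv2.imwrite('pics/w11.png',d['image'][:,:,::-1])"
```

```text
0.6413539117851859 0.1562290769950452
tool at [0.64   0.1563 0.2299] yaw 94.64 shift in present tool axes mm [-0.2  1.3 74.9] roll 0.3 t 14.8 F [-0.2  0.3 -2.9] w 0.0177 q6 0.12
```

View pics/w11.png

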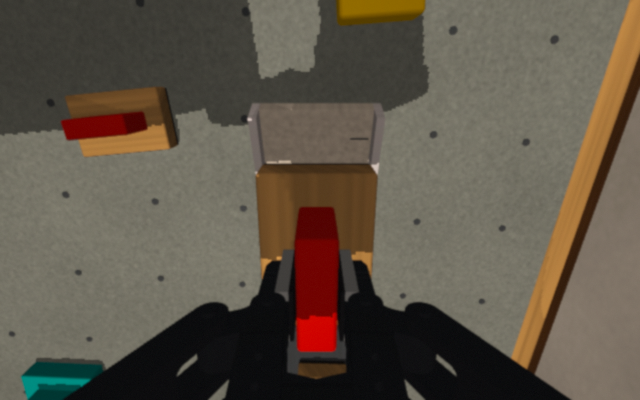

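Call:
{"name": "drive_tool", "arguments": {
  "deltas": [
    [0,1,25,0,-1],
    [0,0,30,0,-1],
    [0,0,18,0,-1],
    [0,0,3,0,-1],
    [0,0,2,0,-1],
    [0,0,0,0,-1]
  ],
  "squeeze": 20
}}

```text
time: 15.45
eef_pos: [0.642, 0.1567, 0.1551]
eef_rot: [0.0, 0.679, 0.734, 0.0]
wrist_force: [-0.5, -0.1, -1.6]
grip_width: 0.0177
```

Call:
{"name": "drive_tool", "arguments": {
  "deltas": [
    [0,0,2,0,-1],
    [0,0,2,0,-1],
    [0,0,1,0,-1],
    [0,0,0,0,-1]
  ]
}}

```text
time: 15.85
eef_pos: [0.6422, 0.1563, 0.1509]
eef_rot: [0.001, 0.679, 0.734, 0.001]
wrist_force: [-0.8, -4.2, 8.0]
grip_width: 0.0172
```

Contact at the predicted height. Letting go.

Call:
{"name": "drive_tool", "arguments": {
  "deltas": [
    [0,0,0,0,-0.4],
    [0,0,0,0,0],
    [0,0,0,0,0.6],
    [0,0,-3,0,1],
    [0,0,-5,0,1],
    [0,0,-10,0,1],
    [0,0,-10,0,1]
  ],
  "squeeze": 25
}}

```text
time: 16.55
eef_pos: [0.6417, 0.1566, 0.1782]
eef_rot: [0.0, 0.679, 0.734, 0.0]
wrist_force: [-0.1, 0.7, 0.3]
grip_width: 0.0853
```

```bash
python3 -c "
from h import *
for n in('wrist','side'):
  d=cam(n);cv2.imwrite('pics/%s12.png'%n,d['image'][:,:,::-1] if n=='wrist' else cv2.resize(d['image'][100:260,160:340,::-1],None,fx=4,fy=3.7,interpolation=2))
"
```

```text
(no output)
```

View pics/side12.png

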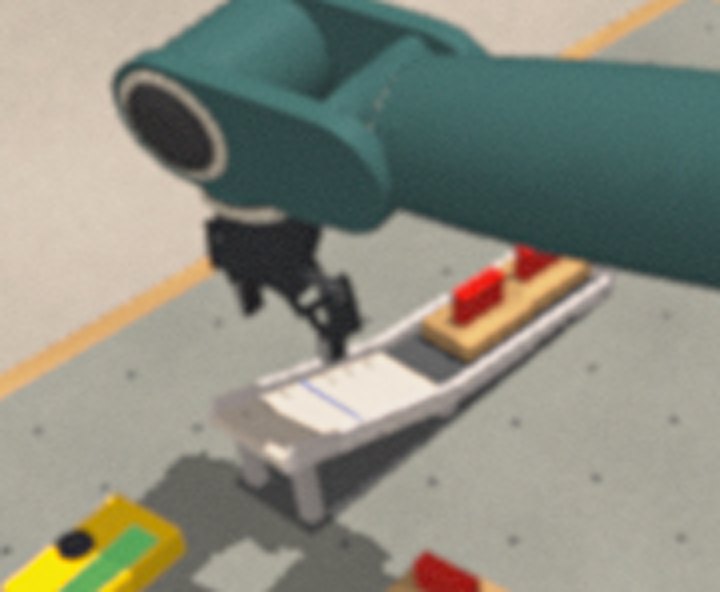

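View pics/wrist12.png

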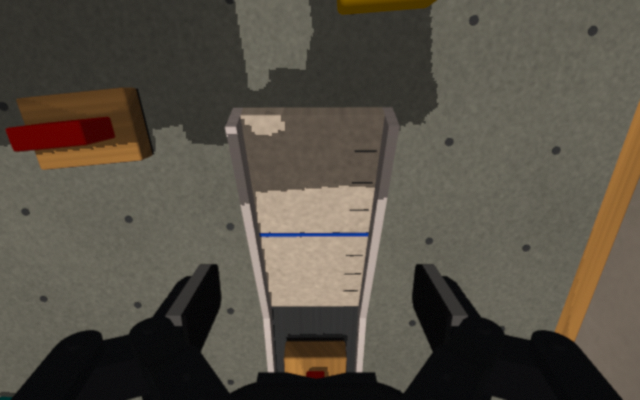

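The second sled slid too and rests behind the first. Now the third, the left one.

Call:
{"name": "drive_tool", "arguments": {
  "deltas": [
    [0,0,-20,8,1],
    [0,0,-20,8,1],
    [0,0,0,8,1],
    [0,0,0,8,1],
    [0,0,0,8,1],
    [0,0,0,8,1],
    [0,0,0,8,1],
    [0,0,0,8,1]
  ]
}}

```text
time: 17.45
eef_pos: [0.6416, 0.1565, 0.2171]
eef_rot: [0.0, 0.966, 0.26, 0.0]
wrist_force: [0.4, -1.3, 0.1]
grip_width: 0.0857
```

Call:
{"name": "drive_tool", "arguments": {
  "deltas": [
    [0,0,0,8,1],
    [0,0,0,8,1],
    [0,0,0,6,1],
    [0,0,0,0,1]
  ]
}}

```text
time: 17.85
eef_pos: [0.6416, 0.1566, 0.2171]
eef_rot: [-0.0, 0.997, 0.073, 0.0]
wrist_force: [0.1, 0.2, -0.2]
grip_width: 0.0858
```

```bash
python3 -c "
from h import *
plan(.4418,.1877,.13,8.8)"
```

```text
tool at [0.6416 0.1566 0.2171] yaw 8.39 shift in present tool axes mm [-193.1  -60.    87.1] roll -0.4 t 17.85 F [ 0.1  0.2 -0.2] w 0.0858 q6 1.63
```

Call:
{"name": "drive_tool", "arguments": {
  "deltas": [
    [-33,-10,0,0,1],
    [-40,-12.5,0,0,1],
    [-40,-12.5,0,0,1],
    [-40,-12.5,20,0,1],
    [-40,-12.5,30,0,1],
    [0,0,35,0,1],
    [0,0,0,0,1]
  ]
}}

```text
time: 18.55
eef_pos: [0.4409, 0.1868, 0.1296]
eef_rot: [0.001, 0.997, 0.076, -0.002]
wrist_force: [0.4, -0.3, 0.3]
grip_width: 0.0855
```

```bash
python3 -c "
from h import *
plan(.4418,.1877,.048,8.8)"
```

```text
tool at [0.4409 0.1868 0.1296] yaw 8.72 shift in present tool axes mm [ 1.  -0.7 81.6] roll -0.1 t 18.55 F [ 0.4 -0.3  0.3] w 0.0855 q6 1.77
```

Call:
{"name": "drive_tool", "arguments": {
  "deltas": [
    [0,0,20,0,1],
    [0,0,35,0,1],
    [0,0,26,0,1],
    [0,0,0,0,1]
  ]
}}

```text
time: 18.95
eef_pos: [0.4426, 0.1867, 0.0502]
eef_rot: [0.001, 0.997, 0.075, -0.002]
wrist_force: [-0.4, 0.0, 0.4]
grip_width: 0.0856
```

```bash
python3 -c "
from h import *
plan(.4418,.1877,.048,8.8)
d=cam('wrist');cv2.imwrite('pics/w13.png',d['image'][:,:,::-1])"
```

```text
tool at [0.4426 0.1867 0.0502] yaw 8.58 shift in present tool axes mm [-0.7 -1.1  2.2] roll -0.2 t 18.95 F [-0.4  0.   0.4] w 0.0856 q6 1.77
```

View pics/w13.png

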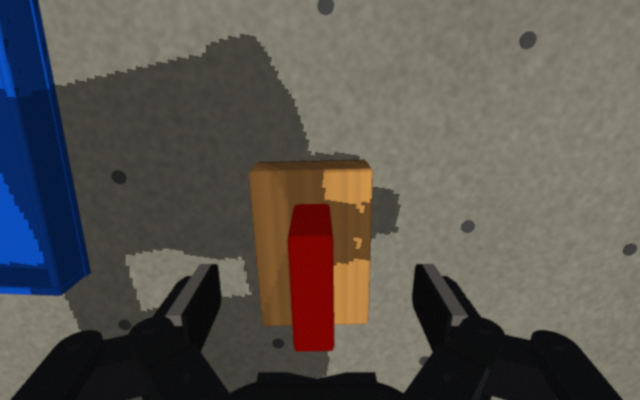

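Call:
{"name": "drive_tool", "arguments": {
  "deltas": [
    [0,-1.5,1,0,0],
    [0,0,0,0,-1],
    [0,0,0,0,-1],
    [0,0,0,0,-1],
    [0,0,0,0,-1],
    [0,0,0,0,-1],
    [0,0,0,0,-1]
  ],
  "squeeze": 25
}}

```text
time: 19.7
eef_pos: [0.4432, 0.1887, 0.0516]
eef_rot: [-0.0, 0.997, 0.074, 0.0]
wrist_force: [-1.1, -1.0, 6.1]
grip_width: 0.0181
```

Call:
{"name": "drive_tool", "arguments": {
  "deltas": [
    [0,0,-10,0,-1],
    [0,0,-30,0,-1],
    [0,0,-40,0,-1],
    [0,0,-40,0,-1],
    [0,0,-40,0,-1],
    [0,0,-20,0,-1],
    [0,0,0,0,-1]
  ]
}}

```text
time: 20.4
eef_pos: [0.4435, 0.1889, 0.2343]
eef_rot: [-0.001, 0.997, 0.074, 0.002]
wrist_force: [-0.1, 0.7, -4.0]
grip_width: 0.0174
```

```bash
python3 -c "
from h import *
R=np.load('ramp.npy');x,y,_=ramp2w(R,-.118,0,0)
plan(x,y,.228,94.3)"
```

```text
tool at [0.4435 0.1889 0.2343] yaw 8.5 shift in present tool axes mm [190.9  61.6   6.3] roll -85.8 t 20.4 F [-0.1  0.7 -4. ] w 0.0174 q6 1.77
```

Call:
{"name": "drive_tool", "arguments": {
  "deltas": [
    [20,6.5,0,0,-1],
    [34,11,0,0,-1],
    [34,11,0,0,-1],
    [34,11,0,0,-1],
    [34,11,0,0,-1],
    [34,11,0,0,-1],
    [0,0,0,-8,-1],
    [0,0,0,-8,-1]
  ]
}}

```text
time: 21.2
eef_pos: [0.64, 0.1555, 0.2278]
eef_rot: [-0.0, 0.977, 0.214, -0.002]
wrist_force: [-0.4, 0.4, -3.3]
grip_width: 0.0175
```

Call:
{"name": "drive_tool", "arguments": {
  "deltas": [
    [0,0,0,-8,-1],
    [0,0,0,-8,-1],
    [0,0,0,-8,-1],
    [0,0,0,-8,-1],
    [0,0,0,-8,-1],
    [0,0,0,-8,-1],
    [0,0,0,-8,-1],
    [0,0,0,-8,-1]
  ]
}}

```text
time: 22.0
eef_pos: [0.6393, 0.1558, 0.2286]
eef_rot: [-0.001, 0.714, 0.7, -0.001]
wrist_force: [-0.7, -0.5, -1.7]
grip_width: 0.0174
```

Call:
{"name": "drive_tool", "arguments": {
  "deltas": [
    [0,0,0,-6,-1],
    [0,0,0,0,-1]
  ]
}}

```text
time: 22.2
eef_pos: [0.6393, 0.1559, 0.2289]
eef_rot: [-0.001, 0.678, 0.735, -0.001]
wrist_force: [-0.4, 0.1, -2.5]
grip_width: 0.0175
```

```bash
python3 -c "
from h import *
R=np.load('ramp.npy');x,y,_=ramp2w(R,-.118,0,0)
plan(x,y,.154,94.3)
d=cam('wrist');cv2.imwrite('pics/w14.png',d['image'][:,:,::-1])"
```

```text
tool at [0.6393 0.1559 0.2289] yaw 94.6 shift in present tool axes mm [ 0.2  2.  74.9] roll 0.3 t 22.2 F [-0.4  0.1 -2.5] w 0.0175 q6 0.12
```

View pics/w14.png

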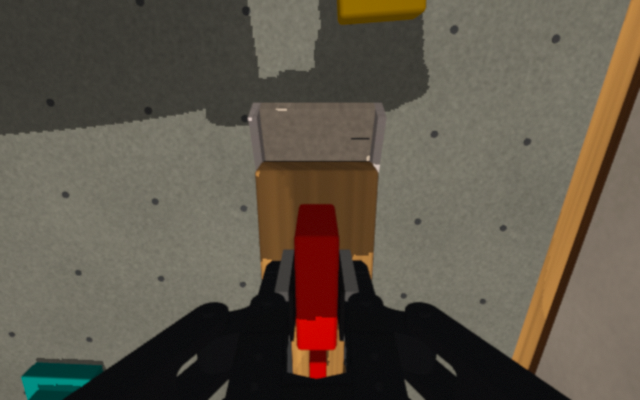

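Centred between the rails at (252..383). Lowering.

Call:
{"name": "drive_tool", "arguments": {
  "deltas": [
    [0,1.5,25,0,-1],
    [0,0,30,0,-1],
    [0,0,18,0,-1],
    [0,0,3,0,-1],
    [0,0,2,0,-1],
    [0,0,1,0,-1],
    [0,0,0,0,-1]
  ]
}}

```text
time: 22.95
eef_pos: [0.6418, 0.1561, 0.1532]
eef_rot: [0.0, 0.679, 0.734, 0.001]
wrist_force: [0.2, 0.0, -2.7]
grip_width: 0.0176
```

Call:
{"name": "drive_tool", "arguments": {
  "deltas": [
    [0,0,2,0,-1],
    [0,0,1,0,-1],
    [0,0,0,0,-1]
  ]
}}

```text
time: 23.25
eef_pos: [0.6419, 0.1559, 0.1505]
eef_rot: [0.001, 0.679, 0.734, 0.001]
wrist_force: [-0.1, -2.9, 5.0]
grip_width: 0.0175
```

Call:
{"name": "drive_tool", "arguments": {
  "deltas": [
    [0,0,0,0,-0.4],
    [0,0,0,0,0],
    [0,0,0,0,0.6],
    [0,0,0,0,1],
    [0,0,-5,0,1],
    [0,0,-10,0,1],
    [0,0,-10,0,1]
  ]
}}

```text
time: 23.95
eef_pos: [0.6414, 0.1561, 0.1751]
eef_rot: [0.0, 0.679, 0.734, 0.0]
wrist_force: [-0.2, -0.5, 0.3]
grip_width: 0.0857
```

```bash
python3 -c "
from h import *
for n in('wrist','side'):
  d=cam(n);cv2.imwrite('pics/%s15.png'%n,d['image'][:,:,::-1] if n=='wrist' else cv2.resize(d['image'][100:260,160:340,::-1],None,fx=4,fy=3.7,interpolation=2))
"
```

```text
(no output)
```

View pics/side15.png

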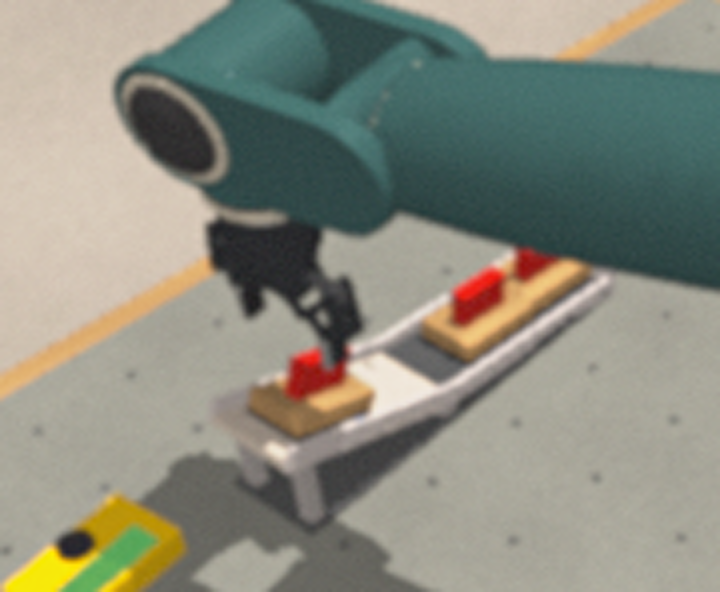

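View pics/wrist15.png

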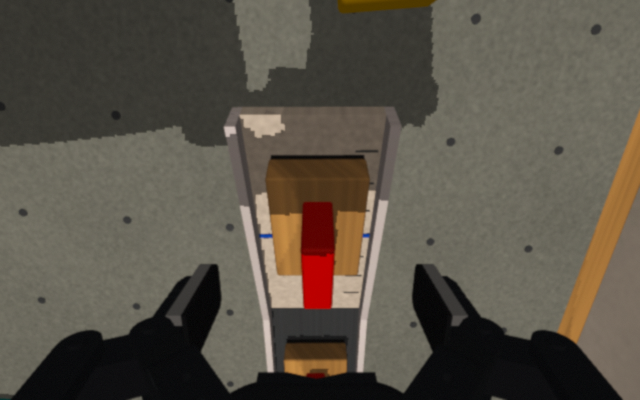

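The third sled stays on the slope. I'll wait half a second to satisfy the hold, lift a little, and check that it is flush and where it lies.

Call:
{"name": "drive_tool", "arguments": {
  "deltas": [
    [0,0,-10,0,1],
    [0,0,-10,0,1],
    [0,0,0,0,1],
    [0,0,0,0,1],
    [0,0,0,0,1],
    [0,0,0,0,1]
  ]
}}

```text
time: 24.65
eef_pos: [0.6412, 0.156, 0.1935]
eef_rot: [-0.0, 0.679, 0.734, -0.0]
wrist_force: [-0.2, -0.3, -0.1]
grip_width: 0.0854
```

```bash
python3 -c "
from h import *
R=np.load('ramp.npy')
d=cam('wrist');im=d['image'][:,:,::-1].copy();cv2.imwrite('pics/w16raw.png',im)
t=np.radians(22);best=None
for X,col in((-.115,(0,255,0)),(-.105,(255,255,0)),(-.125,(255,0,255))):
  P=[]
  for lx,ly,lz in[(.045,.03,.026),(.045,-.03,.026),(-.045,-.03,.026),(-.045,.03,.026),(.028,.009,.064),(.028,-.009,.064),(-.028,-.009,.064),(-.028,.009,.064)]:
    P.append(ramp2w(R,X+lx*np.cos(t)+lz*np.sin(t),ly,.034-X*np.tan(t)-lx*np.sin(t)+lz*np.cos(t)))
  u=proj(P,d['mtx'],d['extrinsics']); print(X,u.round(0).tolist())
  for a in(u[:4],u[4:]): cv2.polylines(im,[a.round().astype(int)],True,col,1)
cv2.imwrite('pics/w16.png',im)
plan(.64,.15,.12,94.3)
"
```

```text
-0.115 [[353.0, 267.0], [278.0, 267.0], [268.0, 176.0], [364.0, 176.0], [329.0, 296.0], [302.0, 296.0], [300.0, 239.0], [331.0, 239.0]]
-0.105 [[352.0, 275.0], [279.0, 275.0], [269.0, 189.0], [362.0, 189.0], [328.0, 305.0], [303.0, 304.0], [300.0, 252.0], [331.0, 252.0]]
-0.125 [[354.0, 258.0], [277.0, 258.0], [266.0, 161.0], [365.0, 162.0], [329.0, 286.0], [302.0, 286.0], [299.0, 226.0], [332.0, 226.0]]
tool at [0.6412 0.156  0.1935] yaw 94.5 shift in present tool axes mm [-5.9 -1.7 73.5] roll 0.2 t 24.7 F [ 0.7 -0.1 -0.2] w 0.0856 q6 0.12
```

View pics/w16.png

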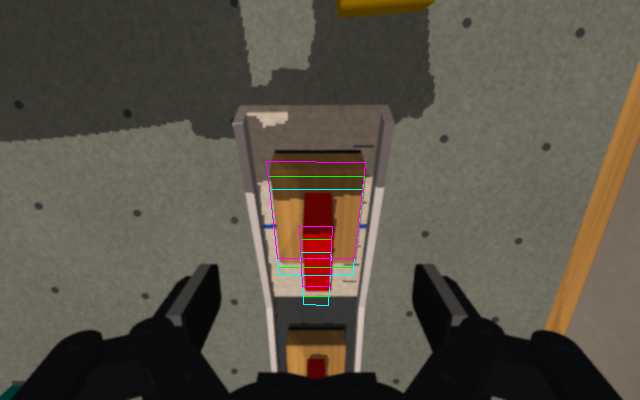

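The overlay puts the sled flush on the face at x ≈ -0.121, with its fin top at rows 228-292, so it's the grippy one. I'll regrasp it on the slope with the TCP at ramp x = -0.102 and z ≈ 0.130.

```bash
python3 -c "
from h import *
R=np.load('ramp.npy');x,y,_=ramp2w(R,-.102,0,0)
plan(x,y,.129,94.3)
"
```

```text
tool at [0.6412 0.156  0.1935] yaw 94.5 shift in present tool axes mm [-15.8   0.1  64.5] roll 0.2 t 24.7 F [ 0.7 -0.1 -0.2] w 0.0856 q6 0.12
```

Call:
{"name": "drive_tool", "arguments": {
  "deltas": [
    [-16,0,0,0,1],
    [0,0,20,0,1],
    [0,0,25,0,1],
    [0,0,15,0,1],
    [0,0,4,0,1],
    [0,0,0,0,1]
  ]
}}

```text
time: 25.3
eef_pos: [0.6426, 0.1398, 0.1298]
eef_rot: [-0.0, 0.679, 0.734, -0.0]
wrist_force: [0.3, -0.3, 0.2]
grip_width: 0.0854
```

```bash
python3 -c "
from h import *
R=np.load('ramp.npy');x,y,_=ramp2w(R,-.102,0,0)
plan(x,y,.129,94.3)
d=cam('wrist');cv2.imwrite('pics/w17.png',d['image'][:,:,::-1])
"
```

```text
tool at [0.6426 0.1398 0.1298] yaw 94.49 shift in present tool axes mm [ 0.4 -0.   0.8] roll 0.2 t 25.3 F [ 0.3 -0.3  0.2] w 0.0854 q6 0.1
```

View pics/w17.png

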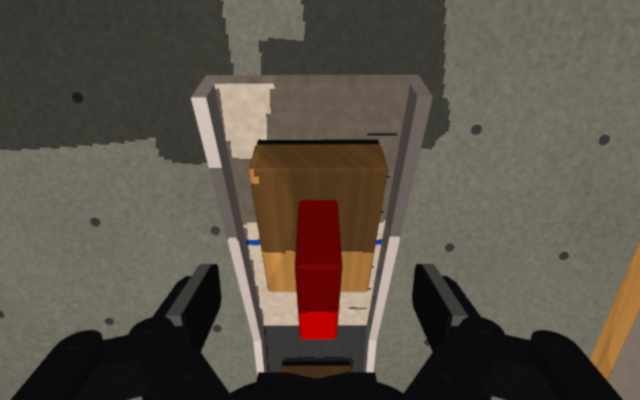

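Call:
{"name": "drive_tool", "arguments": {
  "deltas": [
    [0,0,0,0,0],
    [0,0,0,0,-1],
    [0,0,0,0,-1],
    [0,0,0,0,-1],
    [0,0,0,0,-1],
    [0,0,0,0,-1],
    [0,0,0,0,-1]
  ],
  "squeeze": 40
}}

```text
time: 26.05
eef_pos: [0.6427, 0.1401, 0.1302]
eef_rot: [0.0, 0.679, 0.734, 0.0]
wrist_force: [0.4, -0.3, 2.1]
grip_width: 0.0174
```

Call:
{"name": "drive_tool", "arguments": {
  "deltas": [
    [0,0,-10,0,-1],
    [0,0,-25,0,-1],
    [0,0,-30,0,-1],
    [0,0,-30,0,-1],
    [0,0,0,0,-1]
  ]
}}

```text
time: 26.55
eef_pos: [0.6436, 0.1403, 0.23]
eef_rot: [0.002, 0.679, 0.734, 0.002]
wrist_force: [-0.0, 0.4, -3.0]
grip_width: 0.0169
```

```bash
python3 -c "
from h import *
plan(.450,.3854,.22,6)
for n in('wrist','side'):
  d=cam(n);cv2.imwrite('pics/%s18.png'%n,d['image'][:,:,::-1] if n=='wrist' else cv2.resize(d['image'][100:260,160:340,::-1],None,fx=4,fy=3.7,interpolation=2))
"
```

```text
tool at [0.6436 0.1403 0.23  ] yaw 94.5 shift in present tool axes mm [ 259.5 -173.8   10. ] roll 88.5 t 26.55 F [-0.   0.4 -3. ] w 0.0169 q6 0.1
```

View pics/side18.png

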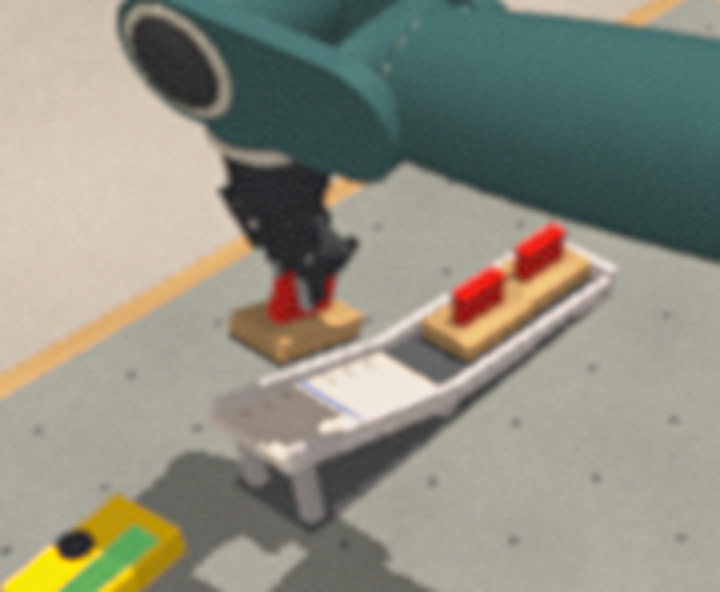

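View pics/wrist18.png

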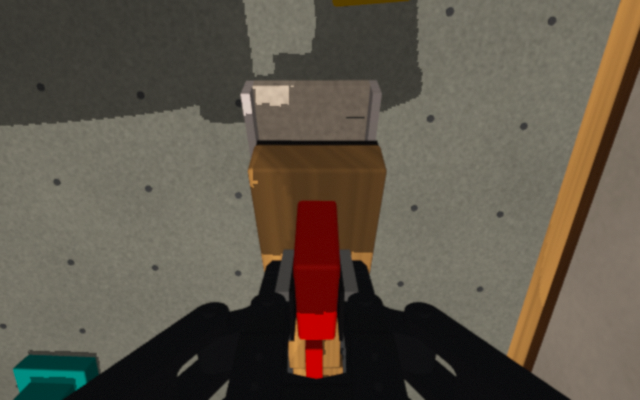

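It's held in the tilted attitude. Carrying it to the tray, with its low end facing the robot.

Call:
{"name": "drive_tool", "arguments": {
  "deltas": [
    [20,-13,0,0,-1],
    [34,-23,0,0,-1],
    [34,-23,0,0,-1],
    [34,-23,0,0,-1],
    [34,-23,0,0,-1],
    [34,-23,0,0,-1],
    [34,-23,0,0,-1],
    [34,-23,0,0,-1]
  ]
}}

```text
time: 27.45
eef_pos: [0.4472, 0.3844, 0.223]
eef_rot: [-0.0, 0.679, 0.734, -0.001]
wrist_force: [0.5, -0.1, -3.3]
grip_width: 0.0171
```

Call:
{"name": "drive_tool", "arguments": {
  "deltas": [
    [0,0,0,8,-1],
    [0,0,0,8,-1],
    [0,0,0,8,-1],
    [0,0,0,8,-1],
    [0,0,0,8,-1],
    [0,0,0,8,-1],
    [0,0,0,8,-1],
    [0,0,0,8,-1]
  ]
}}

```text
time: 28.25
eef_pos: [0.4484, 0.3833, 0.2228]
eef_rot: [0.001, 0.966, 0.26, -0.001]
wrist_force: [-0.5, 0.0, -3.3]
grip_width: 0.0172
```

Call:
{"name": "drive_tool", "arguments": {
  "deltas": [
    [0,0,0,8,-1],
    [0,0,0,8,-1],
    [0,0,0,8,-1],
    [0,0,0,0,-1]
  ]
}}

```text
time: 28.65
eef_pos: [0.4485, 0.3833, 0.2231]
eef_rot: [0.001, 0.998, 0.055, -0.001]
wrist_force: [-0.4, 0.3, -2.6]
grip_width: 0.0174
```

```bash
python3 -c "
from h import *
plan(.450,.3854,.08,6)
for n in('wrist','side'):
  d=cam(n);cv2.imwrite('pics/%s19.png'%n,d['image'][:,:,::-1] if n=='wrist' else cv2.resize(d['image'][170:340,130:330,::-1],None,fx=4,fy=3.5,interpolation=2))
"
```

```text
tool at [0.4485 0.3833 0.2231] yaw 6.35 shift in present tool axes mm [  1.7  -1.9 143.1] roll 0.4 t 28.65 F [-0.4  0.3 -2.6] w 0.0174 q6 2.12
```

View pics/side19.png

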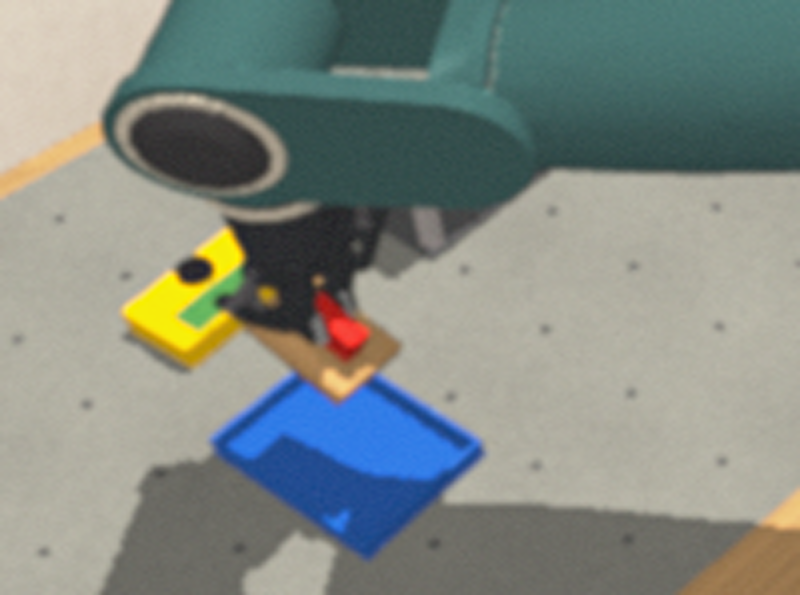

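View pics/wrist19.png

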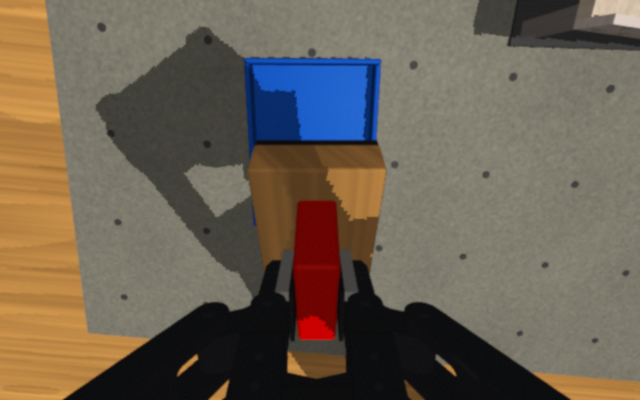

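Call:
{"name": "drive_tool", "arguments": {
  "deltas": [
    [2,-2,30,0,-1],
    [0,0,40,0,-1],
    [0,0,40,0,-1],
    [0,0,30,0,-1],
    [0,0,5,0,-1],
    [0,0,0,0,-1]
  ]
}}

```text
time: 29.35
eef_pos: [0.4505, 0.3857, 0.0796]
eef_rot: [0.0, 0.998, 0.058, -0.001]
wrist_force: [0.1, -0.1, -2.3]
grip_width: 0.0173
```

Call:
{"name": "drive_tool", "arguments": {
  "deltas": [
    [0,0,3,0,-1],
    [0,0,2,0,-1],
    [0,0,0,0,-1]
  ],
  "squeeze": 20
}}

```text
time: 29.65
eef_pos: [0.451, 0.3861, 0.0759]
eef_rot: [-0.0, 0.998, 0.057, 0.001]
wrist_force: [-0.0, 0.5, -4.2]
grip_width: 0.0171
```

Call:
{"name": "drive_tool", "arguments": {
  "deltas": [
    [0,0,3,0,-1],
    [0,0,2,0,-1],
    [0,0,2,0,-1],
    [0,0,0,0,-1]
  ]
}}

```text
time: 30.05
eef_pos: [0.4513, 0.3861, 0.0693]
eef_rot: [-0.0, 0.998, 0.057, 0.001]
wrist_force: [0.2, -2.8, 9.0]
grip_width: 0.0169
```

Contact at the predicted height. Releasing gently.

Call:
{"name": "drive_tool", "arguments": {
  "deltas": [
    [0,0,0,0,-0.5],
    [0,0,0,0,-0.3],
    [0,0,0,0,0],
    [0,0,0,0,0.5],
    [0,0,0,0,1],
    [0,0,0,0,1]
  ]
}}

```text
time: 30.65
eef_pos: [0.4507, 0.3859, 0.0679]
eef_rot: [0.0, 0.998, 0.057, -0.0]
wrist_force: [0.3, -0.1, -0.4]
grip_width: 0.0836
```

Call:
{"name": "drive_tool", "arguments": {
  "deltas": [
    [0,0,-20,0,1],
    [0,0,-40,0,1],
    [0,0,-40,0,1],
    [0,0,-40,0,1],
    [0,0,0,0,1]
  ]
}}

```text
time: 31.15
eef_pos: [0.452, 0.3869, 0.2143]
eef_rot: [-0.002, 0.998, 0.057, 0.003]
wrist_force: [0.5, 0.6, 0.3]
grip_width: 0.0852
```

```bash
python3 -c "
from h import *
for n in('wrist','side'):
  d=cam(n);cv2.imwrite('pics/%s20.png'%n,d['image'][:,:,::-1] if n=='wrist' else cv2.resize(d['image'][130:340,130:330,::-1],None,fx=3.5,fy=2.8,interpolation=2))
"
```

```text
(no output)
```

View pics/side20.png

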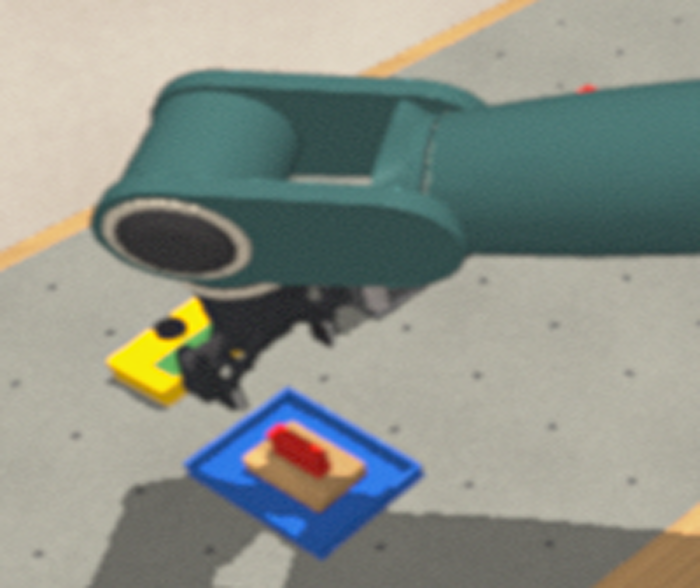

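View pics/wrist20.png

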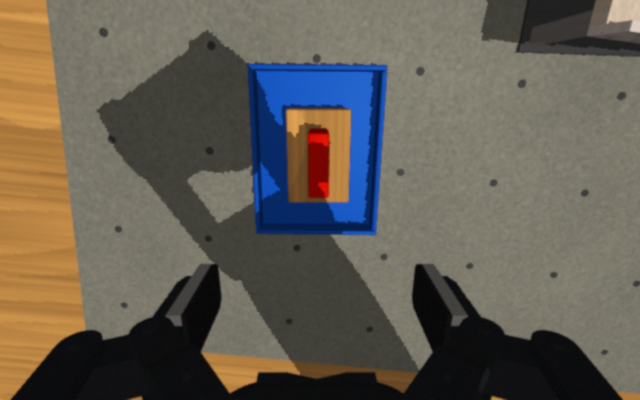

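The sled lies flat and central in the tray, as the wrist view shows at (318,155). Final check from the top before handing in.

```bash
python3 -c "
from h import *
d=cam('top');cv2.imwrite('pics/top21.png',cv2.resize(d['image'][110:280,120:440,::-1],None,fx=2.5,fy=2.5,interpolation=2))
R=np.load('ramp.npy')
for X in(.174,.084): print(proj([ramp2w(R,X,0,.034-X*.105+.064)],d['mtx'],d['extrinsics']))
d=cam('wrist');b=back([[318,155]],.03,d['mtx'],d['extrinsics']);print(b)"
```

```text
[[325.01660868 145.81586684]]
[[295.849445   147.07354166]]
[[0.47252218 0.3870745  0.03      ]]
```

View pics/top21.png

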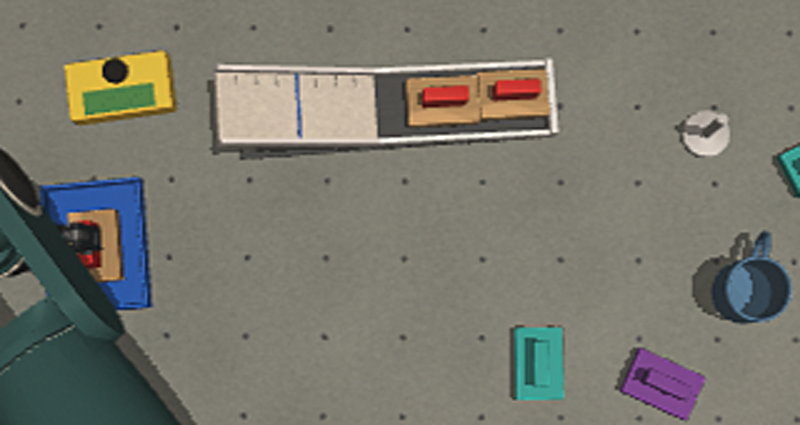

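```bash
python3 -c "
from h import *
print(manip.finish_job())"
```

```text
the job is handed in; nothing more can be done
None
```

The job is handed in at about 31 s of the 72 s allowed; `finish_job` reported no verdict.

- **Sliders:** I released the right and middle sleds on the upper half of the ramp. Both slid at once into the catch bay and were not touched again. The last top view shows them one behind the other against the end wall, about 174 and 84 mm past the ramp's foot and flat on the floor.
- **Sticker:** The left sled stayed flush on the slope at about x = -121 mm for over 0.5 s after release. I then regrasped it and set it in the tray. The last wrist view shows it flat and let go, centred within about 1 mm of the tray's measured centre.
- **Bystanders:** The last top view shows the mug, post, meter and the two decoys near the arm's path where they started. The second turquoise one lies mostly outside that crop, and the arm never went near it.

**Not as planned:** The sleds did not pivot in the grip to match the slope. Each was let go with its uphill edge on the face and dropped the last 22 degrees, and the tray placing ended in the same kind of drop. On the first sled I pressed up to 21 N on the ramp trying to make it pivot, then eased off. No final check failed or disagreed.

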